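Tally three packs on the thumbwheel counter

TASK

Three snack packs have just been laid out, so add them to the tally: flick the lobes of the counter's thumbwheel with a fingertip to advance it exactly three clicks clockwise (seen from above) from where it stands now. Push gently, leave it resting in its click, and leave the packs, the card box and the stamp lying where they are.

Things in the scene. Friction and masses are not known exactly. Their poses are not given: they have to be found in the camera images.
- tally: The counter, fixed to the table: a white thumbwheel in front of a grey block. Origin on the table right under the wheel's axle, z up, +x from the axle to the block, roughly away from the robot. On the -x side and both y sides the wheel's lobes are free and have bare table under them (only a foot of 30 mm radius, and a 50 mm wide bar from it to the block, lie under the hub).
- block_top (a point): Centre of the top of the counter's grey block, 50 mm above the table. The block spans 32 to 116 mm along +x from the axle and 92 mm in y, on a 6 mm high steel flange spanning 26 to 126 mm in x and 128 mm in y. The wheel's rear lobes run through a slot in the block.
- wheel_axle (a point): Centre of the wheel's top face on its upright axle, 34 mm above the table; axes as the counter. The wheel occupies 18 to 34 mm above the table (its axle cap 4 mm more): a hub of radius 36 mm with nine straight radial lobes 40 degrees apart, each 8 mm wide, ending in rounded tips at radius 64 mm.
- front_gap (a point): Fixed point of the counter 58 mm from the axle along its -x, 26 mm above the table. In every click position the middle of a gap between two lobes lies here (31 mm clear between the lobes at this radius), with a lobe 20 degrees to either side. Moving a finger from here 40 degrees round the axle, to where the next gap's middle will be, takes the wheel on by one click.
- marked_lobe (a point): Point on top of the one lobe that carries a dark raised bar, 50 mm from the axle, 34 mm above the table; it goes round with the wheel. A dark curved arrow on the hub shows the clockwise counting direction.
- tally_wheel (a joint): Wheel angle in rad, growing clockwise seen from above (the lobes nearest the robot then travel to its left). It rests at whole clicks of 0.698 rad (40 degrees) and starts at 0, 1 or 2 clicks; stops at -0.2 and 4.5. A sprung click resists with 2 to 3 N at the lobe tips: pushed past half a click the wheel snaps on by itself, pushed less it falls back. It turns back the same way.
- pack_0: Loose flat snack pack, 122 x 93 x 9 mm, lying on the table on the robot's left of the counter; origin at the centre of its underside.
- pack_1: Second loose snack pack, same size and origin.
- pack_2: Third loose snack pack, same size and origin.
- card_box: Loose card box, 58 x 96 x 31 mm, on the robot's right, nearer than the counter; origin at the centre of its underside.
- stamp: Loose upright hand stamp, foot 22 x 46 mm, 64 mm tall, on the left beyond the packs; origin at the centre of its underside.

How it is judged:
By the outcome, as a careful person would: the job done as asked, in the order asked, and still so for the second after the job is handed in, with the robot touching nothing.
It also fails if it takes over 48 s, if anything falls off the work surface, if the arm or the gripper's body presses on something with over 40 N, if the wrist force passes 120 N, or if a joint passes its speed limit or range.

ROBOT

A 7-joint arm with a two-finger parallel gripper is mounted at the origin on a cart in front of the work surface, level with it; the furniture and walls round the work are solid. World frame = base frame: x ahead of the robot, y to its left, z up, the work surface at z = 0. Lengths are in m, angles in rad, forces in N, time in s.
With the tool pointing down it reaches from about 0.4 to 0.875 m from the base axis. Payload 19.3 kg.
Tool frame: the origin (TCP) lies between the finger pads; the fingertips stand 25 mm ahead of it and the grasp point (between the pads) lies 6 mm ahead of it; z points along the fingers, y is the line along which they close (so a half turn about z gives the same grasp; the last joint's range is limited). The gripper opens to 85 mm and grips with 20 to 120 N. Pads are 22 mm wide; open, the fingers measure 114 mm over their backs; the gripper's body (76 mm by 85 mm) begins 54 mm behind the grasp point. The pads swing forward as they close: fully open they stand 13 mm farther back than shut.
Start: joints at [-1.376, 0.521, -0.036, 1.599, 0.021, 1.021, -0.113], TCP at [0.164, 0.603, 0.223] pointing down, gripper open.
Joint ranges: [-2.91, 2.91], [-0.3, 2.13], [-1.5, 1.42], [0.17, 2.43], [-1.26, 4.41], [0.16, 1.93], [-2.52, 2.52]. Speed limits (rad/s): [1.89, 1.89, 2.39, 2.39, 3.01, 3.01, 3.01].

INTERFACE

Orientations are given as a 3x3 rotation matrix whose columns are the frame's x, y, z axes.
In Python, from cell import r, claw, monitor, read_camera, camera_model, finish_job gives the robot as it stands. Calls block until the motion is done:
- r.move_ptp(position, orientation): joint-space move of the TCP to a pose.
- r.move_straight(position, max_speed=0.15, ori=None): straight line of the TCP; ori=None keeps the orientation; max_speed is the mean speed in m/s.
- r.goto_joints(angles): joint-space move.
- claw.command_gripper(opening, strength=None): finger opening in m; strength is the grip in N (None keeps the last); returns when the fingers have stopped.
- r.sleep(seconds).
- r.inverse_kinematics(position, orientation): joint angles nearest the present ones, or None.
- monitor.get_obs(): the state.
- read_camera(name): name is "scene" or "top" or "wrist"; returns (picture, depth): 480x640x3 uint8, red, green, blue; 480x640 float32, m along the optical axis (not along the pixel's ray), 0 where there is no reading.
- camera_model(name): a dict with "fx", "fy", "cx", "cy" (pixels), "D" ([k1, k2, p1, p2, k3] as OpenCV has them; the pictures are not rectified), "T" (4x4, takes a point from camera to world coordinates). Camera axes: x right, y down, z forward; pixel columns grow to the right and rows downward; lengths in m; the calibration is good to about 2 mm. A picture is of the moment at which its call begins: read the wrist's pose just before it. camera_model takes no time and is no camera call; for the wrist camera it gives the pose at the moment of the call.
A pose or a line that the arm cannot do raises r.IKError and nothing moves.
- finish_job(): hands the job in; it is judged then, once.
The state is a dict: "clock": time; "joints": joint angles; "dq": joint speeds; "effort": joint torques, N m; "tcp_pos": TCP position; "eef_rot": TCP orientation; "force": force on the tool from outside, world axes, zero at the start; "torque": the same for the moment, N m; "grip_width": finger opening in m; "grasp_force": force on a finger pad.
Only numpy, scipy, OpenCV 4.12 (cv2) and the standard library are available. Lean on these libraries where they do the work, as an engineer would, in place of code of your own. Each camera call takes 0.05 s, during which the arm holds its last target. There are 200 camera calls.

## Working session

There is one attempt and no reset: what is moved stays moved. The work goes in short steps, each a Python script; the robot and the scene stay as the last script left them, time stands still between calls to the robot, and variables do not carry over. Pictures are saved under pics/ and viewed, at most 10 in all, crops included, and the job is handed in when it is done.

```bash
mkdir -p pics
python3 - <<'E'
from cell import *
import cv2,numpy as np
for n in("scene","top"):
    p,d=read_camera(n);cv2.imwrite(f"pics/{n}0.png",p[:,:,::-1]);np.save(f"pics/{n}0.npy",d)
    m=camera_model(n);print(n,m)
o=monitor.get_obs();print(o["clock"],o["tcp_pos"],o["eef_rot"],o["force"],o["grip_width"])
E
```

```text
scene {'fx': 482.6181283581453, 'fy': 482.6181283581453, 'cx': 320.88685183811134, 'cy': 240.3116954967138, 'D': array([-0.03135886,  0.        ,  0.        ,  0.        ,  0.        ]), 'T': array([[-0.666877  , -0.29706157,  0.68339556, -0.00994889],
       [-0.74513225,  0.27479806, -0.60767093,  0.56329886],
       [-0.0072801 , -0.91446184, -0.40460666,  0.41697079],
       [ 0.        ,  0.        ,  0.        ,  1.        ]])}
top {'fx': 514.551481915008, 'fy': 514.551481915008, 'cx': 321.4219023923137, 'cy': 240.55786518034358, 'D': array([-0.04843403,  0.        ,  0.        ,  0.        ,  0.        ]), 'T': array([[ 0.01213337, -0.99872755,  0.04894964,  0.52601685],
       [-0.99991387, -0.01236364, -0.00440416,  0.03137535],
       [ 0.00500375, -0.04889198, -0.99879154,  1.00692634],
       [ 0.        ,  0.        ,  0.        ,  1.        ]])}
0.1 [0.16352888 0.60291659 0.22229897] [[-9.65139549e-01  2.61735775e-01 -1.85011425e-04]
 [ 2.61735830e-01  9.65139069e-01 -9.65608923e-04]
 [-7.41726458e-05 -9.80371480e-04 -9.99999517e-01]] [ 0.36337304  0.53541234 -0.04882021] 0.08536728881810635
```

View pics/top0.png

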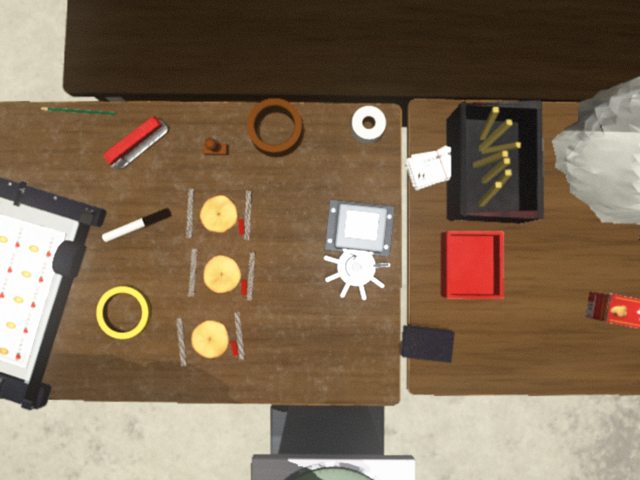

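View pics/scene0.png

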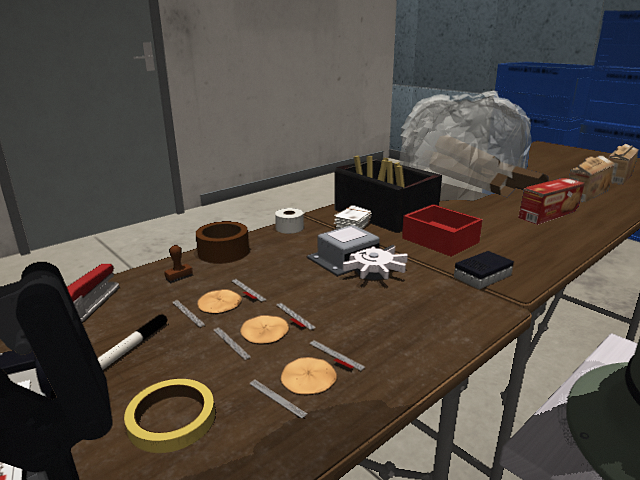

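The top view shows the white wheel with its axle near (356,268) and the grey block just behind it at (360,226). The packs are at columns 180–250 and the card box is at (428,343). The scene view agrees: the wheel's front is free, with nothing tall near it. The axle is at roughly (0.52,-0.04). I'll close the gripper, move above the wheel's front and look with the wrist camera.

```bash
cat > h.py <<'E'
from cell import *
import cv2,numpy as np
def R(a):  # tool down, tool y along world heading a
    y=np.array([np.cos(a),np.sin(a),0]);z=np.array([0,0,-1.]);return np.stack([np.cross(y,z),y,z],1)
def ray(m,uv,h):
    K=np.array([[m["fx"],0,m["cx"]],[0,m["fy"],m["cy"]],[0,0,1]])
    p=cv2.undistortPoints(np.array(uv,float).reshape(-1,1,2),K,m["D"]).reshape(-1,2)
    d=np.c_[p,np.ones(len(p))]@m["T"][:3,:3].T;o=m["T"][:3,3]
    return o+d*((h-o[2])/d[:,2])[:,None]
E
python3 - <<'E'
from h import *
m=camera_model("top");print(ray(m,[(356,268)],.038),ray(m,[(360,226)],.05),ray(m,[(428,343)],.031))
w=camera_model("wrist");o=monitor.get_obs();print("cam in tool",o["eef_rot"].T@(w["T"][:3,3]-o["tcp_pos"]),o["eef_rot"].T@w["T"][:3,:3])
for a in (np.pi/2,-np.pi/2,0,np.pi):
    print(a,r.inverse_kinematics([.45,-.04,.25],R(a)))
claw.command_gripper(0)
r.move_ptp([.45,-.04,.25],R(np.pi/2))
w=camera_model("wrist");p,d=read_camera("wrist");cv2.imwrite("pics/w0.png",p[:,:,::-1])
np.savez("pics/w0.npz",p=p,d=d,**w);o=monitor.get_obs();print(o["clock"],o["joints"],o["grip_width"],o["force"])
E
```

```text
[[ 0.52261179 -0.03858658  0.038     ]] [[ 0.60099898 -0.04449036  0.05      ]] [[ 0.38249526 -0.17671132  0.031     ]]
cam in tool [ 0.07597283 -0.0003564  -0.15163014] [[ 1.15664014e-03 -9.54957917e-01 -2.96739009e-01]
 [ 9.99999006e-01  8.65166277e-04  1.11357656e-03]
 [-8.06690172e-04 -2.96740002e-01  9.54957968e-01]]
1.5707963267948966 [-0.4875095   0.23330322  0.53241084  2.02143543 -0.14765307  0.92347991
  1.69322149]
-1.5707963267948966 [-0.85945545  0.3584138   1.05296582  2.03411627 -0.38135586  0.95959234
 -1.17981609]
0 [-0.65106421  0.26466627  0.74284014  2.02758333 -0.22271918  0.92901023
  0.20890316]
3.141592653589793 [-0.98984698  0.60718528  1.40819116  2.0372212  -0.68300047  1.1019954
 -2.40552717]
3.4167 [-0.48821172  0.23364684  0.5319035   2.02118294 -0.14764574  0.92347994
  1.69286256] 7.41195483320573e-05 [-0.47983404  0.84652061  0.49046922]
```

View pics/w0.png

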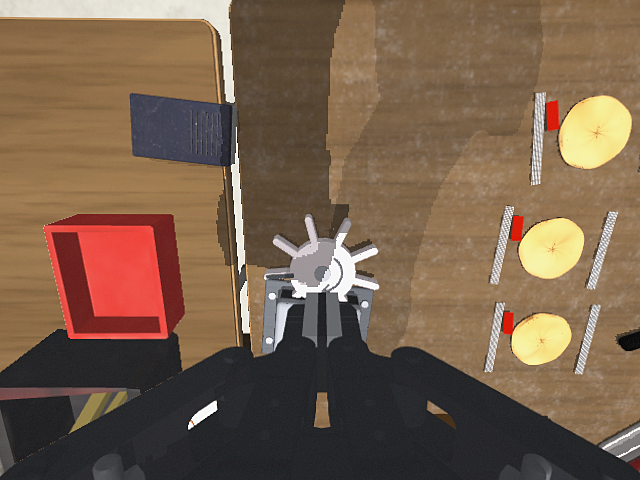

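The wrist view has the robot side at the top. The wheel centre is near (320,270), lobe tips are at (312,217), (347,220), (375,249), (277,240) and (267,274), and the last of these seems to be the marked one. I'll use the depth heights to isolate the wheel top and fit the tips.

```bash
cat >> h.py <<'E'
from scipy.optimize import least_squares
def cloud(m,d):
    v,u=np.indices(d.shape);K=np.array([[m["fx"],0,m["cx"]],[0,m["fy"],m["cy"]],[0,0,1]])
    q=cv2.undistortPoints(np.c_[u.ravel(),v.ravel()].astype(float).reshape(-1,1,2),K,m["D"]).reshape(-1,2)
    z=d.ravel().astype(float);P=np.c_[q*z[:,None],z]@m["T"][:3,:3].T+m["T"][:3,3]
    P[z==0]=9;return P
def wheel(m,p,d,c=(.5226,-.0386)):
    P=cloud(m,d);hsv=cv2.cvtColor(p,cv2.COLOR_RGB2HSV).reshape(-1,3)
    c=np.array(c);k=(abs(P[:,2]-.034)<.006)&(np.hypot(*(P[:,:2]-c).T)<.075)&(P[:,0]<c[0]+.02)
    X=P[k];bright=hsv[k,2]
    for _ in range(4):
        D=X[:,:2]-c;rr=np.hypot(*D.T);a=np.arctan2(D[:,1],D[:,0])
        s=(rr>.044)&(rr<.068);ph=np.angle(np.exp(9j*a[s]).mean())/9  # lobe phase mod 40 deg
        n=np.round((a[s]-ph)/np.radians(40));tips=[]
        for j in np.unique(n):
            b=np.where(s)[0][n==j]
            if len(b)<25: continue
            u=D[b].mean(0);u/=np.hypot(*u)
            tips.append(X[b,:2][np.argsort(D[b]@u)[-6:]].mean(0))
        tips=np.array(tips)
        c=least_squares(lambda c:np.hypot(*(tips-c).T)-.0635,c).x
    g=[]
    for t in tips:
        ang=np.arctan2(*(t-c)[::-1]);w=np.array([np.cos(ang),np.sin(ang)])
        D=X[:,:2]-c;q=D@w;l=D@[-w[1],w[0]];b=(q>.044)&(q<.056)&(abs(l)<.006)
        g.append((np.degrees(ang).round(1),(np.hypot(*(t-c))*1e3).round(1),b.sum(),np.percentile(bright[b],[20,50]) if b.any() else 0))
    return c,np.degrees(ph),g,X[:,2].mean()
E
python3 - <<'E'
from h import *
z=np.load("pics/w0.npz");c,ph,g,h=wheel(z,z["p"],z["d"]);print("wrist",c,ph,h);[print(*x) for x in g]
p=cv2.imread("pics/top0.png")[:,:,::-1].copy()
c,ph,g,h=wheel(camera_model("top"),p,np.load("pics/top0.npy"));print("top",c,ph,h);[print(*x) for x in g]
# block direction from grey block top in top cloud
P=cloud(camera_model("top"),np.load("pics/top0.npy"));B=P[(abs(P[:,2]-.05)<.006)&(abs(P[:,0]-.6)<.08)&(abs(P[:,1]+.04)<.08)]
print(len(B),cv2.minAreaRect((B[:,:2]*1e3).astype(np.float32)))
a=cv2.resize(z["p"][200:320,240:400],None,fx=5,fy=5,interpolation=cv2.INTER_CUBIC);cv2.imwrite("pics/w0c.png",a[:,:,::-1])
E
```

```text
wrist [ 0.52299692 -0.03853699] -5.57486705577537 0.034497763766768996
-165.4 63.5 91 [195. 213.]
-126.4 63.3 97 [161.2 213. ]
-86.6 62.6 92 [ 84.  117.5]
75.0 62.7 92 [180.4 248. ]
114.8 63.2 95 [179. 248.]
155.2 63.5 93 [144.4 160. ]
top [ 0.5278382  -0.03999258] -5.945229787866217 0.03338342490198733
-167.5 63.9 28 [252. 255.]
-128.0 62.3 26 [246. 255.]
-87.4 60.5 26 [158.  172.5]
78.2 60.2 22 [253.2 255. ]
117.0 62.8 26 [253. 255.]
154.1 63.4 27 [244.4 255. ]
2148 ((599.2459106445312, -46.52254867553711), (91.91130065917969, 84.07210540771484), 84.38321685791016)
```

View pics/w0c.png

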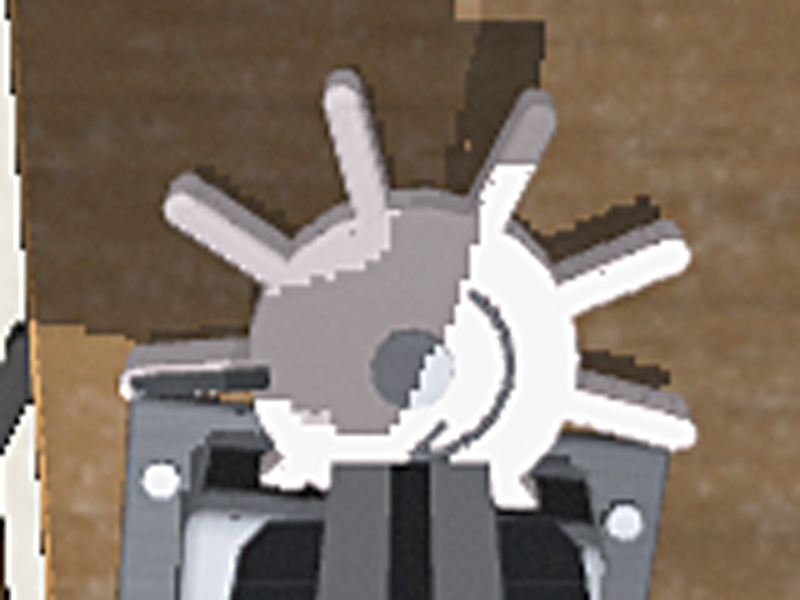

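The axle is at about (0.5235,-0.0388), and the lobe phase and block edge both give a yaw of -5.6°. The marked lobe, with the dark bar at crop (200,380), is at heading -86.6°, so it should end at about 154°. I'll enter the gap one place right of the front one and sweep the finger 120° around the axle, click by click, watching the force.

```bash
cat >> h.py <<'E'
C=np.array([.5235,-.0388]);YAW=-5.6;RAD=.067
def pose(t,z): # t deg: clockwise-positive finger angle from front gap
    a=np.radians(180+YAW-t);return [*(C+RAD*np.array([np.cos(a),np.sin(a)])),z],R(a-np.pi)
E
python3 - <<'E'
from h import *
print([np.round(r.inverse_kinematics(*pose(t,z)),2) for t in(-40,80) for z in(.1,.041)])
r.move_ptp(*pose(-40,.10))
f0=monitor.get_obs()["force"]
ok=True
for z in(.072,.06,.05,.041):
    p,o=pose(-40,z);r.move_straight(p,.08,ori=o);f=monitor.get_obs()["force"]-f0
    if np.linalg.norm(f)>6: print("contact",z,f);ok=False;break
print(ok,monitor.get_obs()["tcp_pos"],f)
if ok:
  for t in np.arange(-35,81,5):
    p,o=pose(t,.041);r.move_straight(p,.04,ori=o);s=monitor.get_obs();f=s["force"]-f0
    print(t,f.round(1),round(s["clock"],1))
    if np.linalg.norm(f)>15: print("stop");ok=False;break
    if t in(0,40): r.sleep(.15)
E
```

```text
[array([-0.37,  0.55,  0.55,  2.11, -0.5 ,  0.61,  1.13]), array([-0.28,  0.65,  0.42,  2.14, -0.58,  0.47,  1.2 ]), array([-0.83,  0.82,  1.02,  2.01, -0.94,  0.88, -0.77]), array([-0.78,  0.91,  0.93,  2.04, -1.08,  0.8 , -0.67])]
True [ 0.46797272 -0.07668766  0.04077871] [-0.43998381  0.06754609 -0.47490874]
-35 [ 0.  -0.9 -0.4] 5.7
-30 [-0.1  0.2 -0.7] 6.0
-25 [-1.6 -1.2 -0.2] 6.3
-20 [-0.3 -0.3  0.4] 6.6
-15 [-0.8 -0.2 -0.1] 6.9
-10 [-0.4  0.4 -0.4] 7.2
-5 [-0.5  0.  -1.3] 7.5
0 [-1.  -0.4 -0.9] 7.8
5 [-1.1  0.4  0.1] 8.3
10 [-0.6 -0.  -0.4] 8.6
15 [-1.1  0.3  0.1] 8.9
20 [-1.3 -0.3 -0.8] 9.2
25 [-0.1  0.1 -0.6] 9.5
30 [0.2 0.2 0.1] 9.8
35 [-0.5  0.2 -0. ] 10.1
40 [-0.7  0.2  0.1] 10.4
45 [-0.4 -0.5 -0.4] 10.8
50 [-0.5  0.6 -0.3] 11.1
55 [-1.3  0.5 -0.5] 11.4
60 [-0.6 -1.6 -0.7] 11.7
65 [-0.7 -0.7  0.1] 12.0
70 [-0.7  0.7 -0.4] 12.3
75 [ 0.2  0.2 -0.6] 12.6
80 [-0.3  0.2 -0.4] 12.9
```

Forces stayed very small. I'll lift straight up and check the wheel.

Run:
```python
from h import *
p,o=pose(80,.12);r.move_straight(p,.1)
r.move_ptp([.45,-.04,.25],R(np.pi/2));r.sleep(.3)
w=camera_model("wrist");p,d=read_camera("wrist")
c,ph,g,h=wheel(w,p,d);print("wrist",c,ph,h,monitor.get_obs()["clock"]);[print(*x) for x in g]
a=cv2.resize(p[200:320,240:400],None,fx=5,fy=5,interpolation=cv2.INTER_CUBIC);cv2.imwrite("pics/w1c.png",a[:,:,::-1])
```

```text
wrist [ 0.52302388 -0.03887076] -5.698685718964295 0.034445186588610774 16.4
-165.8 63.6 88 [197.  213.5]
-126.0 63.3 96 [151. 212.]
-86.3 62.5 92 [ 84.  108.5]
75.3 62.6 92 [172.4 248. ]
115.5 63.3 96 [175. 248.]
154.4 63.4 93 [145.4 160. ]
```

View pics/w1c.png

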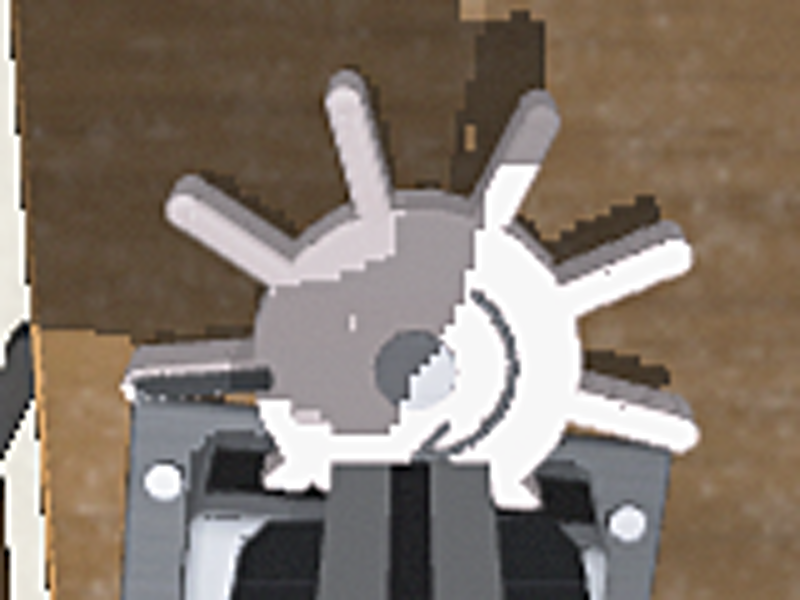

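The wheel hasn't moved: the bar is still at crop (200,380) and the arrow is unchanged. The closed fingertips are thinner than I assumed, so at 67 mm radius they passed outside the lobes. I'll repeat at the specified 58 mm radius and slightly lower.

```bash
sed -i 's/RAD=.067/RAD=.058/' h.py
python3 - <<'E'
from h import *
r.move_ptp(*pose(-40,.08))
f0=np.mean([(r.sleep(.01),monitor.get_obs()["force"])[1] for _ in range(5)],0)
ok=True
for z in(.06,.05,.039):
    p,o=pose(-40,z);r.move_straight(p,.08,ori=o);f=monitor.get_obs()["force"]-f0
    if np.linalg.norm(f)>6: print("contact",z,f);ok=False;break
print(ok,monitor.get_obs()["tcp_pos"],f)
if ok:
  for t in np.arange(-35,81,5):
    p,o=pose(t,.039);r.move_straight(p,.04,ori=o);s=monitor.get_obs();f=s["force"]-f0
    print(t,round(f[:2]@o[:2,0],1),round(f[:2]@o[:2,1],1),round(s["clock"],1))
    if np.linalg.norm(f)>15: print("stop");ok=False;break
    if t in(0,40,80): r.sleep(.2)
if ok:
  p,o=pose(80,.12);r.move_straight(p,.12)
  r.move_ptp([.45,-.04,.25],R(np.pi/2));r.sleep(.2)
w=camera_model("wrist");p,d=read_camera("wrist")
c,ph,g,h=wheel(w,p,d);print("wrist",c,ph,h,monitor.get_obs()["clock"]);[print(*x) for x in g]
cv2.imwrite("pics/w2.png",p[:,:,::-1])
E
```

```text
True [ 0.47539621 -0.07164153  0.03877004] [-0.37628142  0.43121605 -0.63609938]
-35 -0.1 -0.2 18.4
-30 -0.4 -1.1 18.7
-25 -0.5 0.0 19.0
-20 0.6 1.0 19.2
-15 -0.1 -0.4 19.5
-10 -0.2 0.4 19.8
-5 0.5 -0.7 20.1
0 0.2 -1.1 20.3
5 0.4 0.6 20.8
10 -0.6 -0.2 21.1
15 0.1 0.3 21.4
20 0.0 0.5 21.6
25 0.5 -0.7 21.9
30 -0.0 -0.0 22.2
35 0.4 -0.4 22.5
40 0.9 -0.3 22.7
45 -0.3 0.0 23.2
50 0.1 -0.1 23.5
55 -0.6 0.4 23.8
60 0.4 -0.1 24.0
65 0.1 -0.0 24.3
70 -0.4 0.2 24.6
75 -0.5 -0.1 24.9
80 0.0 0.8 25.1
wrist [ 0.52305917 -0.03890505] -5.679784488805516 0.034453797323888806 28.5833
-165.8 63.4 88 [198.8 214. ]
-126.1 63.3 96 [149.  212.5]
-86.0 62.9 93 [ 84. 106.]
74.3 62.8 91 [148. 248.]
115.5 63.3 98 [140.4 248. ]
154.9 63.5 93 [144.4 161. ]
```

View pics/w2.png

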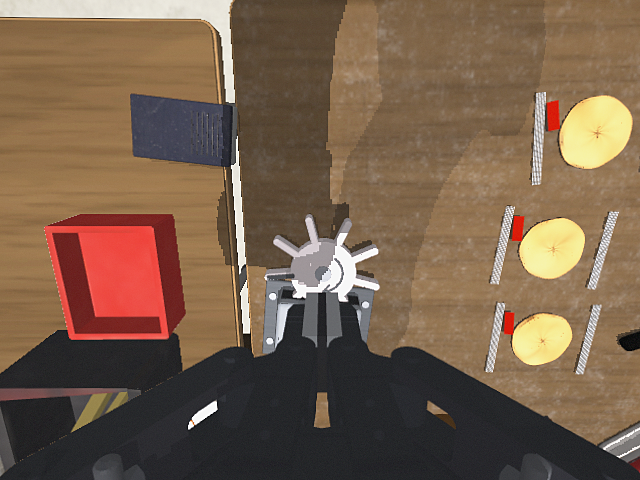

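The wheel still hasn't turned and there was no contact force. Before moving again I'll measure where the fingertips really are, using the saved wrist depth.

Run:
```python
from h import *
z=np.load("pics/w0.npz");P=cloud(z,z["d"]);P=P.reshape(480,640,3);tcp=np.array([.45,-.04,.25])
for v in (285,290,294,298,305,315,330,350): print(v,[(u,((P[v,u]-tcp)*1e3).round(0).tolist()) for u in(300,308,315,322,330,336,342)])
o=monitor.get_obs();print(o["tcp_pos"],o["joints"],o["grip_width"],o["force"].round(1))
```

```text
285 [(300, [88.0, -23.0, -215.0]), (308, [87.0, -14.0, -215.0]), (315, [87.0, -6.0, -215.0]), (322, [88.0, 1.0, -216.0]), (330, [88.0, 10.0, -215.0]), (336, [87.0, 16.0, -213.0]), (342, [87.0, 23.0, -214.0])]
290 [(300, [93.0, -23.0, -215.0]), (308, [93.0, -14.0, -215.0]), (315, [93.0, -6.0, -215.0]), (322, [92.0, 1.0, -213.0]), (330, [92.0, 10.0, -213.0]), (336, [94.0, 17.0, -216.0]), (342, [93.0, 23.0, -214.0])]
294 [(300, [99.0, -23.0, -217.0]), (308, [-12.0, -5.0, 16.0]), (315, [-11.0, -2.0, 16.0]), (322, [-11.0, 1.0, 14.0]), (330, [-11.0, 4.0, 15.0]), (336, [-11.0, 6.0, 16.0]), (342, [99.0, 23.0, -216.0])]
298 [(300, [103.0, -23.0, -214.0]), (308, [-11.0, -5.0, 19.0]), (315, [-11.0, -2.0, 19.0]), (322, [-11.0, 1.0, 19.0]), (330, [-11.0, 4.0, 19.0]), (336, [-11.0, 6.0, 18.0]), (342, [104.0, 23.0, -216.0])]
305 [(300, [-7.0, -8.0, 18.0]), (308, [-12.0, -5.0, 26.0]), (315, [-11.0, -2.0, 25.0]), (322, [-12.0, 1.0, 26.0]), (330, [-11.0, 4.0, 24.0]), (336, [-11.0, 6.0, 25.0]), (342, [-7.0, 9.0, 17.0])]
315 [(300, [-8.0, -8.0, 26.0]), (308, [-11.0, -4.0, 33.0]), (315, [-11.0, -2.0, 33.0]), (322, [-11.0, 1.0, 32.0]), (330, [-11.0, 3.0, 33.0]), (336, [-11.0, 6.0, 33.0]), (342, [-8.0, 8.0, 27.0])]
330 [(300, [-7.0, -7.0, 36.0]), (308, [-12.0, -4.0, 44.0]), (315, [-11.0, -2.0, 43.0]), (322, [-11.0, 1.0, 43.0]), (330, [-11.0, 3.0, 43.0]), (336, [-11.0, 5.0, 43.0]), (342, [-7.0, 8.0, 36.0])]
350 [(300, [-12.0, -6.0, 56.0]), (308, [-12.0, -4.0, 56.0]), (315, [-11.0, -2.0, 55.0]), (322, [-6.0, 1.0, 47.0]), (330, [-13.0, 3.0, 57.0]), (336, [-12.0, 5.0, 56.0]), (342, [-12.0, 7.0, 56.0])]
[ 0.44996403 -0.03996161  0.24985086] [-0.50439961  0.23602816  0.5534219   2.02214219 -0.15450087  0.92373358
  1.70076829] 0.00026465771652686563 [-0.5 -0.1 -1.1]
```

The wrist depth puts the lower end of the closed fingers about 15 mm above the TCP, where it should be 25 mm below. That would put the tips at z≈0.054 during the sweep, so they passed over the wheel. I'll cross-check with the fixed scene camera before going lower.

Run:
```python
from h import *
p,d=read_camera("scene");m=camera_model("scene");P=cloud(m,d);tcp=monitor.get_obs()["tcp_pos"]
Q=(P-tcp)*1e3;Q=Q[(np.hypot(Q[:,0],Q[:,1])<110)&(Q[:,2]>-150)&(Q[:,2]<200)]
for h in range(-60,160,10):
    s=Q[(Q[:,2]>=h)&(Q[:,2]<h+10)]
    if len(s): print(h,len(s),s.min(0)[:2].round(),s.max(0)[:2].round())
t=Q[Q[:,2]<60];print("lowest",np.sort(t[:,2])[:15].round(1))
cv2.imwrite("pics/s1.png",p[:,:,::-1])
```

```text
0 25 [-10.  -4.] [9. 8.]
10 110 [-13. -11.] [12. 15.]
20 118 [-13. -15.] [ 7. 16.]
30 123 [-12. -13.] [ 7. 16.]
40 123 [-14. -15.] [ 7. 18.]
50 231 [-15. -34.] [14. 35.]
60 290 [-15. -43.] [12. 44.]
70 360 [-19. -52.] [16. 52.]
80 405 [-19. -59.] [12. 60.]
90 464 [-21. -63.] [12. 63.]
100 360 [-22. -57.] [11. 59.]
110 336 [-21. -40.] [ 9. 43.]
120 302 [-14. -38.] [ 8. 41.]
130 349 [-39. -35.] [24. 38.]
140 387 [-39. -20.] [24. 39.]
150 400 [-39. -20.] [27. 38.]
lowest [6.9 7.1 7.2 7.4 7.4 7.7 7.8 7.8 8.  8.3 8.3 8.4 8.4 8.5 8.6]
```

View pics/s1.png

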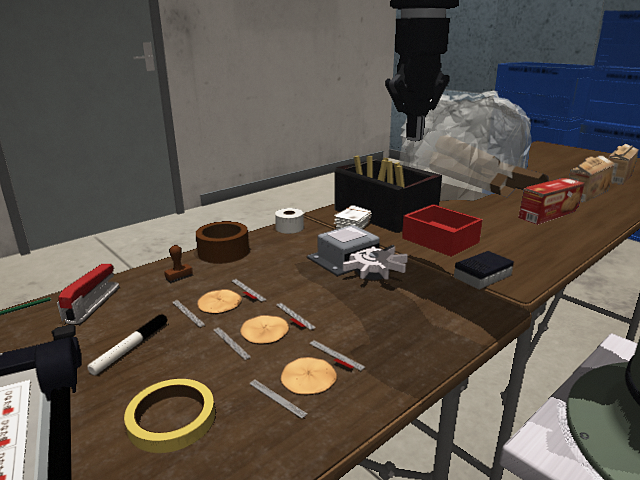

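The scene camera confirms it: the lowest finger points are 7–14 mm above the TCP, with the knuckles (±35–43 mm) at +50–60 and the body at +130. I'll sweep with the TCP at z≈0.008, which puts the tips at about 0.016–0.022 and still clears the block top. The first click is checked by contact force before going on.

Run:
```python
from h import *
def F(): return np.mean([(r.sleep(.01),monitor.get_obs()["force"])[1] for _ in range(4)],0)
Z=.008
import sys
for t in(-40,0,40,80):
    if r.inverse_kinematics(*pose(t,Z)) is None: sys.exit(f"ik {t}")
r.move_ptp(*pose(-40,.05));f0=F()
for z in(.02,Z):
    p,o=pose(-40,z);r.move_straight(p,.1,ori=o);f=F()-f0
    if np.linalg.norm(f)>4: r.move_straight(pose(-40,.05)[0]);sys.exit(f"contact {z} {f}")
print(monitor.get_obs()["tcp_pos"],f.round(1));T=[]
for t in [-32,-27,-22,-15,-8,0,10,20,30,40,50,60,70,80]:
    p,o=pose(t,Z);r.move_straight(p,.05,ori=o);f=F()-f0 if t<=-20 else monitor.get_obs()["force"]-f0
    T.append(f[:2]@o[:2,0]);print(t,T[-1].round(1),(f[:2]@o[:2,1]).round(1),f[2].round(1),round(monitor.get_obs()["clock"],1))
    if np.linalg.norm(f)>15: sys.exit("force")
    if t==-22 and max(np.abs(T))<.8: sys.exit("no contact")
    if t in(0,40,80): r.sleep(.15)
p,o=pose(80,.07);r.move_straight(p,.12)
r.move_ptp([.45,-.04,.25],R(np.pi/2));r.sleep(.1)
w=camera_model("wrist");p,d=read_camera("wrist")
c,ph,g,h=wheel(w,p,d);print("wrist",c,ph,h,monitor.get_obs()["clock"]);[print(*x) for x in g]
cv2.imwrite("pics/w3.png",p[:,:,::-1])
```

```text
[ 0.47565265 -0.07165121  0.00833564] [-0.4  0.1  0.3]
-32 -2.1 -1.0 1.2 30.6
-27 -1.9 -0.4 1.0 30.9
-22 -1.0 -0.7 -0.2 31.2
-15 0.7 -0.9 -1.2 31.5
-8 1.7 0.1 0.6 31.8
0 -0.6 0.2 -0.1 32.1
10 -1.9 -0.6 0.2 32.6
20 -0.4 -0.6 0.2 32.9
30 2.4 -1.0 -0.8 33.3
40 0.3 0.6 -0.1 33.6
50 -1.8 -0.6 1.3 34.1
60 -0.7 -0.5 -0.8 34.5
70 1.9 -2.0 1.0 34.8
80 -0.0 0.0 -0.6 35.2
wrist [ 0.5230245  -0.03890344] -5.556141372776523 0.03445520316266471 38.2667
-165.9 63.5 90 [194.6 213. ]
-126.0 63.2 94 [155.2 213. ]
-86.0 62.8 91 [147. 210.]
74.9 62.8 90 [157.8 248. ]
114.7 63.3 95 [139.8 248. ]
153.9 63.5 92 [ 65. 128.]
```

The force trace shows three clicks, and the dark bar is now on the lobe at 154°, as expected. I'll take a last look before handing in.

View pics/w3.png

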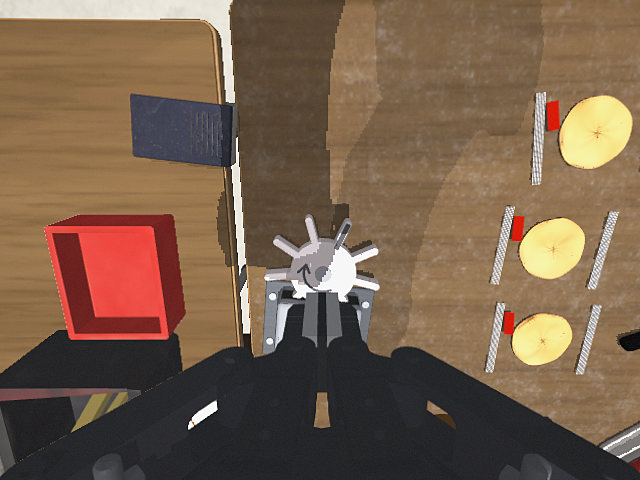

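The bar is now on the lobe at (345,235), three clicks clockwise from (280,275). The lobes sit at their resting phase, and the packs and card box are unmoved.

```bash
python3 -c "
from cell import *
print(finish_job())"
```

```text
the job is handed in; nothing more can be done
None
```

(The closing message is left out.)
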